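# Find the latched key by touch and release it

## Task

One of the four keys on the measuring unit is still latched down. With closed fingertips tap all four lightly, one after another from left to right as the robot sees them, to feel which one it is; then press that key down until it lets go, and take the hand away so that it comes up level with the others. Do not push in any of the other keys, and leave the ball, the adapter and the weight where they stand.

Things in the scene. Friction and masses are not known exactly. Their poses are not given: they have to be found in the camera images.
- unit: measuring unit: grey box fixed to the bench, 170 mm deep (own x), 230 wide (own y), 70 high, turned up to 0.35 rad about the vertical. Origin: centre of its underside, at bench height, z up. The keys stand on its top in a row along own y, on a black strip, 40 mm from the centre towards its front (-x, the robot's side), at own y = +67.5, +22.5, -22.5, -67.5 mm
- key1: first key from the left as the robot faces the unit (+y end). White cap 30 mm deep (unit's x), 24 wide (unit's y); keys are 45 mm apart, centre to centre. Origin: centre of the cap's top face, z up. All four look alike; any one may be the latched one. An unlatched key's top is 86 mm above the bench, 16 above the box; the latched key's is about 4 mm lower
- key2: second key from the left, same shape; origin: centre of the cap's top face. Feel of every unlatched key: it can be pressed 8 mm straight down and springs back; it takes 2 N to start it and 1 N more for each mm. A light tap moves it 1 to 3 mm; beyond 5 mm it counts as pushed in
- key3: third key from the left, same shape; origin: centre of the cap's top face. Feel of the latched key, whichever it is: solid up to about 6 N; pressed 4 mm further down, to the stop (about 10 N; tops of all keys are 78 mm above the bench at the stop), it lets go and springs up level with the others as the finger is withdrawn
- key4: fourth key from the left, the right-hand end (-y end); same shape and behaviour; origin: centre of the cap's top face
- electrode: bystander: loose steel ball of 60 mm on a black stand with a 68 mm round foot, 130 mm high in all, on the bench to the right of the unit; origin at the centre of its underside
- adapter: bystander: loose black power adapter, 95 x 60 x 50 mm high, on the bench to the left of the unit; origin at the centre of its underside
- weight: bystander: loose brass weight with a small head, 32 mm across, 44 mm high, standing on top of the unit behind the keys; origin at the centre of its underside

How it is judged:
By the outcome, as a careful person would: the job done as asked, in the order asked, and still so for the second after the job is handed in, with the robot touching nothing.
It also fails if it takes over 48 s, if anything falls off the work surface, if the arm or the gripper's body presses on something with over 40 N, if the wrist force passes 120 N, or if a joint passes its speed limit or range.

## Robot

A 6-joint arm with a two-finger parallel gripper is mounted at the origin on the work surface. World frame = base frame: x ahead of the robot, y to its left, z up, the work surface at z = 0. Lengths are in m, angles in degrees, forces in N, time in s.
With the tool pointing down it reaches from about 0.35 to 0.875 m from the base axis. Payload 4.2 kg.
Tool frame: the origin (TCP) lies on the centre line of the jaws, within the pads' length; the fingertips stand 8 mm ahead of it and the grasp point (between the pads) lies 11 mm behind it; z points along the fingers, y is the direction in which the jaws open and shut (so a half turn about z gives the same grasp; the last joint's range is limited). The gripper opens to 87 mm and grips with 3 to 60 N. Pads are 19 mm wide; open, the fingers measure 117 mm over their backs; the gripper's body (75 mm by 190 mm) begins 51 mm behind the grasp point.
Start: joints at [82.025, 22.042, 0.453, 0, -68.411, -14.817], TCP at [0.242, 0.576, 0.231] pointing down, gripper open.
Joint ranges: [-179.83, 179.83], [-69.29, 118.12], [-61.27, 80.66], [-181.25, 117.63], [-171.15, -9.14], [-177.46, 177.46]. Speed limits (degrees/s): [159.86, 159.86, 180, 180, 180, 180].

## Interface

Orientations are given as a 3x3 rotation matrix whose columns are the frame's x, y, z axes.
In Python, from station import sense, capture, finish_job, recognise gives the robot as it stands.
- The arm moves only by the tool apply_moves, never from a script. Its argument "plan" is a list that holds one entry, the list of rows, each a list of 7 numbers: the opening in per cent of the stroke, from 0 (shut) to 100 (fully open), then the shift along the world's x, y, z in units of 25 mm (1.0 is 25 mm), then the turn, a rotation vector about the world's x, y, z in rad. A call has 1 to 12 rows; each row shifts and turns the pose as measured when the row begins; what a row does not reach is not made up. A row lasts 1/12 s, in which the tool goes at most 41.7 mm and 7.16 degrees, less where a joint would pass 70% of its speed; a pose out of reach is approached as far as the arm can. A call is refused whole if a number of a shift passes 1 or a number of a turn 0.125, either way. A call with a gripper value outside its range is refused whole. The fingers move at their own pace and stop on an object; the grip force is fixed at half the most. Time passes only in rows, so rows that do not move let the fingers close. It gives the time, the measured TCP pose, the force and the opening at its end, in the units of the state.
- sense(): the state, without advancing time (a new reading comes with each control period).
- capture(name): name is "side" or "top"; returns a dict with "pixels" (480x640x3 uint8, red, green, blue), "depth" (480x640 float32, m along the optical axis (not along the pixel's ray), 0 where there is no reading), "mtx" (3x3 intrinsics, pixels), "R" (3x3) and "t" (3): a world point X has camera coordinates R X + t. Camera axes: x right, y down, z forward; pixel columns grow to the right and rows downward; lengths in m; the calibration is good to about 2 mm. A picture is of the moment at which its call begins.
- finish_job(): hands the job in, once; it reports no verdict.
Trained networks look in a picture, given as the dict that the camera call returned (one of the last four; its "shot" number tells which), for a name from the list of things; names that differ only in an ending like _2 or _b are one class to them, and where a whole thing is asked for, a point or a joint stands for the part that bears it (a point fixed in the world has none). Each returns a list of dicts, best first, with "score" (0 to 1); they miss things now and then, are a little off and sometimes report something else, mostly with a low value. They report only what shows in the picture. A call takes as long as a camera call.
- recognise(label, picture): "at" ([x, y, z] in m, in the coordinates of the camera as it stood for that picture, good to about 4 mm: the middle of the surface that is visible of it).
The state is a dict: "time_s": time; "joints": joint angles; "joint_velocities": joint speeds; "effort": joint torques, N m; "tcp_pos": TCP position; "ee_rot": TCP orientation; "wrist_force": force on the tool from outside, world axes, zero at the start; "moment": the same for the moment, N m; "gripper_width": opening from 0.0 (shut) to 1.0 (fully open).
Only numpy, scipy, OpenCV 4.12 (cv2) and the standard library are available. Lean on these libraries where they do the work, as an engineer would, in place of code of your own. Each camera call takes 0.05 s, during which the arm holds its last target.

## Working session

There is one attempt and no reset: what is moved stays moved. The work goes in short steps, Python scripts to look and compute and a tool call to move; the robot and the scene stay as the last step left them, time stands still between calls to the robot, and variables do not carry over. Pictures are saved under pics/ and viewed, and the job is handed in when it is done.

Besides the shell and the picture viewer there is one more tool, called after "Emit:" in YAML: its name, and indented under it one key for each argument. apply_moves: Moves the arm, as the interface text tells. Its arguments: {"type":"object","properties":{"plan":{"type":"array","items":{"type":"array","items":{"type":"array","items":{"type":"number"}}}}},"required":["plan"]}

```bash
mkdir -p pics; ls; python3 - <<'E'
from station import sense,capture,recognise
import cv2,numpy as np
s=sense();print({k:np.round(s[k],3).tolist() for k in s})
for n in("top","side"):
    p=capture(n);cv2.imwrite(f"pics/{n}0.png",p["pixels"][:,:,::-1]);np.savez(f"{n}0.npz",**p)
    for l in["unit","key1","key2","key3","key4","electrode","adapter","weight"]:
        for r in recognise(l,p)[:4]:
            X=p["R"].T@(np.array(r["at"])-p["t"]);print(n,l,round(r["score"],2),X.round(4))
E
```

```text
pics
{'time_s': 0.0, 'joints': [82.024, 22.09, 0.377, -0.03, -68.413, -14.819], 'joint_velocities': [0.073, 0.03, 0.005, 0.067, -0.027, 0.008], 'effort': [-0.0, -39.066, 18.741, 4.22, 0.011, -0.0], 'tcp_pos': [0.242, 0.576, 0.229], 'ee_rot': [[0.922, -0.388, -0.001], [-0.388, -0.922, -0.002], [0.0, 0.002, -1.0]], 'wrist_force': [-0.188, 0.423, 0.271], 'moment': [0.018, 0.06, -0.073], 'gripper_width': 1.001}
top unit 0.95 [ 0.4989 -0.0031  0.0694]
top key1 0.75 [0.4694 0.0206 0.0849]
top key1 0.64 [ 0.4458 -0.0636  0.0916]
top key1 0.57 [ 0.4561 -0.0191  0.0863]
top key1 0.56 [0.4828 0.0644 0.0831]
top key2 0.75 [0.4694 0.0206 0.0849]
top key2 0.64 [ 0.4458 -0.0636  0.0916]
top key2 0.57 [ 0.4561 -0.0191  0.0863]
top key2 0.56 [0.4828 0.0644 0.0831]
top key3 0.75 [0.4694 0.0206 0.0849]
top key3 0.64 [ 0.4458 -0.0636  0.0916]
top key3 0.57 [ 0.4561 -0.0191  0.0863]
top key3 0.56 [0.4828 0.0644 0.0831]
top key4 0.75 [0.4694 0.0206 0.0849]
top key4 0.64 [ 0.4458 -0.0636  0.0916]
top key4 0.57 [ 0.4561 -0.0191  0.0863]
top key4 0.56 [0.4828 0.0644 0.0831]
top electrode 0.83 [ 0.4713 -0.20
[... 237 characters left out ...]
01 0.0621 0.0836]
side key1 0.69 [ 0.4531 -0.0258  0.0899]
side key1 0.61 [0.4659 0.0211 0.0831]
side key2 0.85 [ 0.4427 -0.0635  0.0859]
side key2 0.84 [0.4801 0.0621 0.0836]
side key2 0.69 [ 0.4531 -0.0258  0.0899]
side key2 0.61 [0.4659 0.0211 0.0831]
side key3 0.85 [ 0.4427 -0.0635  0.0859]
side key3 0.84 [0.4801 0.0621 0.0836]
side key3 0.69 [ 0.4531 -0.0258  0.0899]
side key3 0.61 [0.4659 0.0211 0.0831]
side key4 0.85 [ 0.4427 -0.0635  0.0859]
side key4 0.84 [0.4801 0.0621 0.0836]
side key4 0.69 [ 0.4531 -0.0258  0.0899]
side key4 0.61 [0.4659 0.0211 0.0831]
side electrode 0.81 [ 0.4594 -0.2237  0.1107]
side adapter 0.92 [0.5494 0.1652 0.0522]
side weight 0.95 [ 0.5391 -0.0524  0.0948]
```

View pics/top0.png

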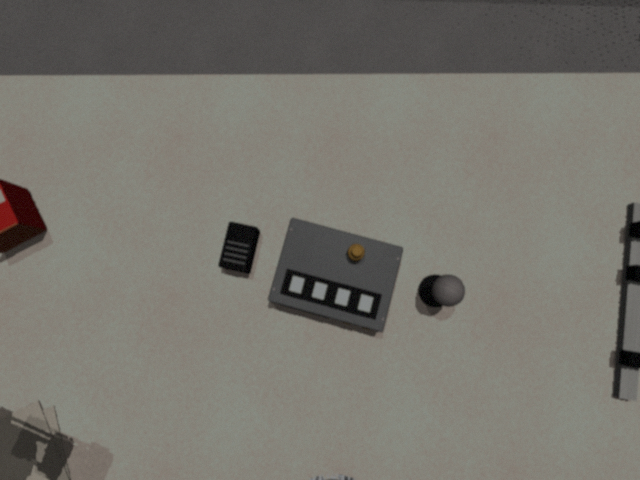

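View pics/side0.png

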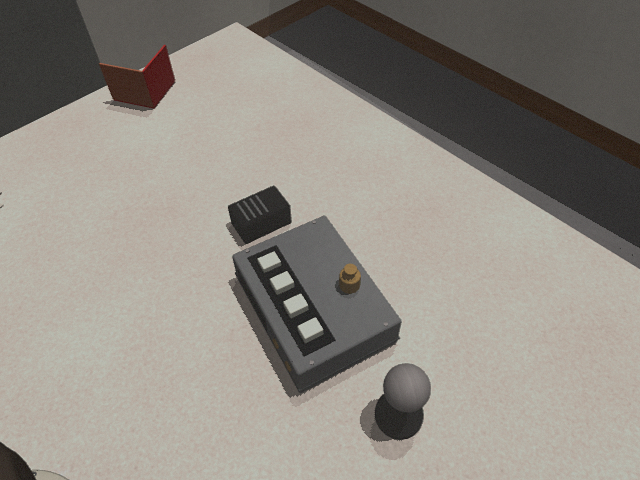

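```bash
python3 - <<'E'
import numpy as np,cv2
for n in("top","side"):
    p=np.load(n+"0.npz");d=p["depth"];K=p["mtx"]
    v,u=np.mgrid[:480,:640]
    C=np.stack([(u-K[0,2])/K[0,0]*d,(v-K[1,2])/K[1,1]*d,d],-1)
    X=(C-p["t"])@p["R"]
    rgb=p["pixels"].astype(int)
    m=(d>0)&(rgb.min(2)>160)&(X[...,2]>.076)&(X[...,2]<.095)&(abs(X[...,0]-.465)<.06)&(abs(X[...,1])<.1)
    k,lab,st,ce=cv2.connectedComponentsWithStats(m.astype(np.uint8))
    for i in range(1,k):
        if st[i,4]<30: continue
        P=X[lab==i];q=ce[i].round(0)
        print(n,st[i],q,P.mean(0).round(4),np.median(P,0).round(4),P[:,2].std().round(4))
    t=(d>0)&(abs(X[...,2]-.07)<.006)&(abs(X[...,0]-.5)<.15)&(abs(X[...,1])<.16)
    r=cv2.minAreaRect((X[t][:,:2]*1000).astype(np.float32));print(n,"unit rect",r)
E
```

```text
top unit rect ((502.4666748046875, -9.32342529296875), (229.92581176757812, 170.11709594726562), 74.54724884033203)
side [258 252  22  17 210] [269. 260.] [0.4808 0.0665 0.0832] [0.4808 0.0663 0.0833] 0.0011
side [271 271  22  18 229] [281. 280.] [0.4689 0.023  0.087 ] [0.469  0.0231 0.087 ] 0.0011
side [284 294  23  19 252] [295. 303.] [ 0.457  -0.0203  0.0869] [ 0.4568 -0.0204  0.087 ] 0.0011
side [298 318  24  20 280] [310. 327.] [ 0.445  -0.0634  0.0868] [ 0.4448 -0.0635  0.0868] 0.0011
side unit rect ((501.6104736328125, -9.603607177734375), (231.15924072265625, 170.52708435058594), 74.491943359375)
```

The pictures agree. The unit's centre is at about (0.502, -0.0095), turned about -15.4°. The keys in the side view run from (269,260), which is key 1, to (310,327), which is key 4. The ball is at the right, the adapter at the left and the weight behind the keys. By depth, key 1 looks about 4 mm low, and the taps will show whether it is the latched one. I'll approach high, shut the fingers and turn about -83°.

Emit:
apply_moves:
  plan:
    - [[0, 0.48, -1, 0, 0, 0, -0.12], [0, 0.48, -1, 0, 0, 0, -0.12], [0, 0.48, -1, 0, 0, 0, -0.12], [0, 0.48, -1, 0, 0, 0, -0.12], [0, 0.48, -1, 0, 0, 0, -0.12], [0, 0.48, -1, 0, 0, 0, -0.12], [0, 0.48, -1, 0, 0, 0, -0.12], [0, 0.48, -1, 0, 0, 0, -0.12], [0, 0.48, -1, 0, 0, 0, -0.12], [0, 0.48, -1, 0, 0, 0, -0.12], [0, 0.48, -1, 0, 0, 0, -0.12], [0, 0.48, -1, 0, 0, 0, -0.12]]

```text
time_s: 1.9
tcp_pos: [0.3882, 0.2674, 0.2306]
ee_rot: [[-0.315, -0.949, 0.004], [-0.949, 0.315, 0.002], [-0.003, -0.003, -1.0]]
wrist_force: [0.3, 0.4, 0.0]
gripper_width: 0.174
```

```bash
cat >st.py <<'E'
from station import sense
import numpy as np
s=sense();R=np.array(s["ee_rot"]);p=np.array(s["tcp_pos"])
print("t",s["time_s"],"tcp",p.round(4),"f",np.round(s["wrist_force"],2),"w",round(s["gripper_width"],3),"j",np.round(s["joints"],1))
from scipy.spatial.transform import Rotation as Ro
yw=np.deg2rad(-15.4);ux=np.array([np.cos(yw),np.sin(yw),0])
uy=np.array([-ux[1],ux[0],0])
T=np.c_[-uy*0,-ux,[0,0,-1]];T[:,0]=np.cross(T[:,1],T[:,2])
print("rotvec needed",Ro.from_matrix(T@R.T).as_rotvec().round(4))
c=np.array([.502,-.0095,0])-.04*ux
for i,o in enumerate((.0675,.0225,-.0225,-.0675)):
    k=c+o*uy;print("key",i+1,k.round(4)[:2],"shift units",((k-p)/.025)[:2].round(2))
E
python3 st.py
```

```text
t 1.9 tcp [0.3882 0.2674 0.2306] f [0.27 0.44 0.03] w 0.174 j [ 54.5   6.8 -20.4   0.2 -62.6 -72.9]
rotvec needed [-0.0018  0.004   0.0517]
key 1 [0.4814 0.0662] shift units [ 3.73 -8.05]
key 2 [0.4694 0.0228] shift units [ 3.25 -9.78]
key 3 [ 0.4575 -0.0206] shift units [  2.77 -11.52]
key 4 [ 0.4455 -0.064 ] shift units [  2.29 -13.25]
```

Emit:
apply_moves:
  plan:
    - [[0, 0.42, -0.9, 0, 0, 0, 0.05], [0, 0.42, -0.9, 0, 0, 0, 0], [0, 0.42, -0.9, 0, 0, 0, 0], [0, 0.42, -0.9, 0, 0, 0, 0], [0, 0.42, -0.9, -0.4, 0, 0, 0], [0, 0.42, -0.9, -0.7, 0, 0, 0], [0, 0.42, -0.9, -0.7, 0, 0, 0], [0, 0.42, -0.9, -0.7, 0, 0, 0], [0, 0.37, -0.85, -0.7, 0, 0, 0], [0, 0, 0, -0.4, 0, 0, 0], [0, 0, 0, 0, 0, 0, 0]]

```text
time_s: 2.82
tcp_pos: [0.4875, 0.0519, 0.1419]
ee_rot: [[-0.275, -0.961, 0.015], [-0.961, 0.275, 0.009], [-0.013, -0.012, -1.0]]
wrist_force: [-0.1, -0.9, 0.2]
gripper_width: 0.007
```

```bash
python3 st.py
```

```text
t 2.8167 tcp [0.4875 0.0519 0.1419] f [-0.14 -0.88  0.18] w 0.007 j [ 25.   13.7 -25.9  -0.1 -49.4 -40.9]
rotvec needed [-0.0092  0.0154  0.0096]
key 1 [0.4814 0.0662] shift units [-0.25  0.57]
key 2 [0.4694 0.0228] shift units [-0.72 -1.16]
key 3 [ 0.4575 -0.0206] shift units [-1.2 -2.9]
key 4 [ 0.4455 -0.064 ] shift units [-1.68 -4.63]
```

Emit:
apply_moves:
  plan:
    - [[0, -0.25, 0.57, -0.3, -0.009, 0.015, 0.01], [0, 0, 0, -0.4, 0, 0, 0], [0, 0, 0, -0.4, 0, 0, 0], [0, 0, 0, 0, 0, 0, 0], [0, 0, 0, 0, 0, 0, 0]]

```text
time_s: 3.23
tcp_pos: [0.4828, 0.0675, 0.1165]
ee_rot: [[-0.264, -0.965, 0.004], [-0.965, 0.264, 0.0], [-0.002, -0.004, -1.0]]
wrist_force: [0.5, -0.8, 0.8]
gripper_width: 0.002
```

```bash
python3 st.py
```

```text
t 3.2333 tcp [0.4828 0.0675 0.1165] f [ 0.5  -0.8   0.84] w 0.002 j [ 27.2  15.7 -27.7   0.1 -46.4 -42.5]
rotvec needed [-0.0004  0.0041 -0.0017]
key 1 [0.4814 0.0662] shift units [-0.06 -0.05]
key 2 [0.4694 0.0228] shift units [-0.54 -1.79]
key 3 [ 0.4575 -0.0206] shift units [-1.01 -3.52]
key 4 [ 0.4455 -0.064 ] shift units [-1.49 -5.26]
```

Emit:
apply_moves:
  plan:
    - [[0, -0.06, -0.05, -0.3, 0, 0.004, 0], [0, 0, 0, -0.3, 0, 0, 0], [0, 0, 0, -0.12, 0, 0, 0], [0, 0, 0, 0, 0, 0, 0], [0, 0, 0, 0, 0, 0, 0]]

```text
time_s: 3.65
tcp_pos: [0.4826, 0.0674, 0.0996]
ee_rot: [[-0.262, -0.965, 0.005], [-0.965, 0.262, 0.002], [-0.003, -0.004, -1.0]]
wrist_force: [0.5, 0.1, -0.9]
gripper_width: 0.005
```

```bash
python3 st.py
```

```text
t 3.65 tcp [0.4826 0.0674 0.0996] f [ 0.49  0.12 -0.88] w 0.005 j [ 27.1  17.  -28.9  -0.  -43.8 -42.3]
rotvec needed [-0.0024  0.0046 -0.0034]
key 1 [0.4814 0.0662] shift units [-0.05 -0.05]
key 2 [0.4694 0.0228] shift units [-0.53 -1.78]
key 3 [ 0.4575 -0.0206] shift units [-1.   -3.52]
key 4 [ 0.4455 -0.064 ] shift units [-1.48 -5.25]
```

Emit:
apply_moves:
  plan:
    - [[0, 0, 0, -0.12, 0, 0, 0], [0, 0, 0, -0.08, 0, 0, 0], [0, 0, 0, -0.04, 0, 0, 0]]

```text
time_s: 3.9
tcp_pos: [0.483, 0.0675, 0.0936]
ee_rot: [[-0.262, -0.965, 0.006], [-0.965, 0.262, 0.003], [-0.004, -0.005, -1.0]]
wrist_force: [-0.0, -0.4, 0.0]
gripper_width: 0.009
```

Emit:
apply_moves:
  plan:
    - [[0, 0, 0, -0.06, 0, 0, 0]]

```text
time_s: 3.98
tcp_pos: [0.4831, 0.0675, 0.0921]
ee_rot: [[-0.262, -0.965, 0.006], [-0.965, 0.262, 0.003], [-0.004, -0.005, -1.0]]
wrist_force: [-0.5, 0.1, -0.2]
gripper_width: 0.007
```

Emit:
apply_moves:
  plan:
    - [[0, 0, 0, -0.06, 0, 0, 0]]

```text
time_s: 4.07
tcp_pos: [0.4832, 0.0675, 0.0905]
ee_rot: [[-0.262, -0.965, 0.006], [-0.965, 0.262, 0.003], [-0.004, -0.005, -1.0]]
wrist_force: [-2.2, 0.4, 5.5]
gripper_width: 0.005
```

Contact came at tip height 0.0825, and the force jumped to 5.5 N within about a millimetre, so key 1 feels solid. I'll back off and tap the others before pressing it.

Emit:
apply_moves:
  plan:
    - [[0, 0, 0, 0.2, 0, 0, 0], [0, 0, 0, 0.4, 0, 0, 0], [0, 0, 0, 0.3, 0, 0, 0], [0, -0.28, -0.89, 0, -0.002, 0.005, -0.003], [0, -0.26, -0.89, 0, 0, 0, 0], [0, 0, 0, 0, 0, 0, 0], [0, 0, 0, 0, 0, 0, 0]]

```text
time_s: 4.65
tcp_pos: [0.4704, 0.0224, 0.1163]
ee_rot: [[-0.263, -0.965, 0.004], [-0.965, 0.263, 0.001], [-0.002, -0.003, -1.0]]
wrist_force: [-0.4, 0.6, -0.1]
gripper_width: 0.007
```

```bash
python3 st.py
```

```text
t 4.65 tcp [0.4704 0.0224 0.1163] f [-0.4   0.6  -0.08] w 0.007 j [ 22.6  14.2 -29.9   0.  -45.7 -37.9]
rotvec needed [-0.0014  0.0038 -0.0023]
key 1 [0.4814 0.0662] shift units [0.44 1.75]
key 2 [0.4694 0.0228] shift units [-0.04  0.02]
key 3 [ 0.4575 -0.0206] shift units [-0.52 -1.72]
key 4 [ 0.4455 -0.064 ] shift units [-0.99 -3.45]
```

Emit:
apply_moves:
  plan:
    - [[0, -0.04, 0.02, -0.3, 0, 0.003, 0], [0, 0, 0, -0.3, 0, 0, 0], [0, 0, 0, -0.14, 0, 0, 0], [0, 0, 0, 0, 0, 0, 0]]

```text
time_s: 4.98
tcp_pos: [0.4701, 0.0242, 0.0968]
ee_rot: [[-0.263, -0.965, 0.002], [-0.965, 0.263, 0.002], [-0.003, -0.002, -1.0]]
wrist_force: [0.4, 0.3, 0.0]
gripper_width: 0.004
```

Emit:
apply_moves:
  plan:
    - [[0, 0, 0, -0.06, 0, 0, 0], [0, 0, 0, -0.06, 0, 0, 0]]

```text
time_s: 5.15
tcp_pos: [0.4702, 0.0246, 0.093]
ee_rot: [[-0.261, -0.965, 0.001], [-0.965, 0.261, 0.001], [-0.001, -0.001, -1.0]]
wrist_force: [-0.9, -1.2, 2.2]
gripper_width: 0.005
```

Emit:
apply_moves:
  plan:
    - [[0, 0, 0, -0.04, 0, 0, 0]]

```text
time_s: 5.23
tcp_pos: [0.4702, 0.0246, 0.092]
ee_rot: [[-0.261, -0.965, 0.0], [-0.965, 0.261, 0.0], [-0.0, -0.0, -1.0]]
wrist_force: [-0.8, -1.4, 4.3]
gripper_width: 0.002
```

Key 2 is springy: about 2 mm of travel at 4.3 N. On to key 3.

Emit:
apply_moves:
  plan:
    - [[0, 0, 0, 0.2, 0, 0, 0], [0, 0, 0, 0.4, 0, 0, 0], [0, 0, 0, 0.3, 0, 0, 0], [0, -0.26, -0.9, 0, 0, 0, 0], [0, -0.26, -0.9, 0, 0, 0, 0], [0, 0, 0, 0, 0, 0, 0], [0, 0, 0, 0, 0, 0, 0]]

```text
time_s: 5.82
tcp_pos: [0.4587, -0.0199, 0.1179]
ee_rot: [[-0.258, -0.966, 0.006], [-0.966, 0.258, 0.003], [-0.004, -0.005, -1.0]]
wrist_force: [0.3, -0.3, -1.0]
gripper_width: 0.006
```

```bash
python3 st.py
```

```text
t 5.8167 tcp [ 0.4587 -0.0199  0.1179] f [ 0.3  -0.33 -1.  ] w 0.006 j [ 17.8  13.  -31.3  -0.1 -45.4 -32.8]
rotvec needed [-0.0025  0.0055 -0.0074]
key 1 [0.4814 0.0662] shift units [0.9  3.45]
key 2 [0.4694 0.0228] shift units [0.43 1.71]
key 3 [ 0.4575 -0.0206] shift units [-0.05 -0.03]
key 4 [ 0.4455 -0.064 ] shift units [-0.53 -1.76]
```

Emit:
apply_moves:
  plan:
    - [[0, -0.04, -0.03, -0.3, -0.002, 0.005, -0.007], [0, 0, 0, -0.3, 0, 0, 0], [0, 0, 0, -0.2, 0, 0, 0], [0, 0, 0, 0, 0, 0, 0]]

```text
time_s: 6.15
tcp_pos: [0.4585, -0.0193, 0.0966]
ee_rot: [[-0.265, -0.964, 0.002], [-0.964, 0.265, 0.001], [-0.002, -0.002, -1.0]]
wrist_force: [0.0, -0.1, 0.1]
gripper_width: 0.004
```

Emit:
apply_moves:
  plan:
    - [[0, 0, 0, -0.06, 0, 0, 0], [0, 0, 0, -0.06, 0, 0, 0]]

```text
time_s: 6.32
tcp_pos: [0.4586, -0.0188, 0.0927]
ee_rot: [[-0.264, -0.965, 0.0], [-0.965, 0.264, 0.0], [-0.0, -0.0, -1.0]]
wrist_force: [-1.2, -1.9, 3.1]
gripper_width: 0.007
```

Emit:
apply_moves:
  plan:
    - [[0, 0, 0, -0.03, 0, 0, 0]]

```text
time_s: 6.4
tcp_pos: [0.4586, -0.0188, 0.092]
ee_rot: [[-0.263, -0.965, -0.0], [-0.965, 0.263, -0.0], [0.001, 0.0, -1.0]]
wrist_force: [-0.9, -1.5, 4.0]
gripper_width: 0.006
```

Emit:
apply_moves:
  plan:
    - [[0, 0, 0, 0.2, 0, 0, 0], [0, 0, 0, 0.4, 0, 0, 0], [0, 0, 0, 0.3, 0, 0, 0], [0, -0.26, -0.9, 0, 0, 0, 0], [0, -0.26, -0.9, 0, 0, 0, 0], [0, 0, 0, 0, 0, 0, 0], [0, 0, 0, 0, 0, 0, 0]]

```text
time_s: 6.98
tcp_pos: [0.4471, -0.0635, 0.1179]
ee_rot: [[-0.261, -0.965, 0.005], [-0.965, 0.261, 0.002], [-0.003, -0.004, -1.0]]
wrist_force: [0.8, -0.9, 0.4]
gripper_width: -0.001
```

```bash
python3 st.py
```

```text
t 6.9833 tcp [ 0.4471 -0.0635  0.1179] f [ 0.8  -0.93  0.42] w -0.001 j [ 12.6  12.3 -32.3  -0.  -45.1 -27.7]
rotvec needed [-0.0015  0.0051 -0.0051]
key 1 [0.4814 0.0662] shift units [1.37 5.19]
key 2 [0.4694 0.0228] shift units [0.89 3.45]
key 3 [ 0.4575 -0.0206] shift units [0.41 1.72]
key 4 [ 0.4455 -0.064 ] shift units [-0.07 -0.02]
```

Key 3 is springy too. Now key 4.

Emit:
apply_moves:
  plan:
    - [[0, -0.05, -0.02, -0.3, -0.002, 0.005, -0.005], [0, 0, 0, -0.3, 0, 0, 0], [0, 0, 0, -0.2, 0, 0, 0], [0, 0, 0, 0, 0, 0, 0]]

```text
time_s: 7.32
tcp_pos: [0.4465, -0.0628, 0.0967]
ee_rot: [[-0.265, -0.964, 0.002], [-0.964, 0.265, 0.0], [-0.001, -0.002, -1.0]]
wrist_force: [0.6, -0.9, -0.4]
gripper_width: 0.01
```

Emit:
apply_moves:
  plan:
    - [[0, 0, 0, -0.06, 0, 0, 0], [0, 0, 0, -0.06, 0, 0, 0]]

```text
time_s: 7.48
tcp_pos: [0.4465, -0.0623, 0.0929]
ee_rot: [[-0.264, -0.965, -0.0], [-0.965, 0.264, -0.001], [0.001, -0.0, -1.0]]
wrist_force: [-0.9, -0.9, 3.3]
gripper_width: 0.002
```

Emit:
apply_moves:
  plan:
    - [[0, 0, 0, -0.03, 0, 0, 0]]

```text
time_s: 7.57
tcp_pos: [0.4466, -0.0623, 0.0921]
ee_rot: [[-0.263, -0.965, -0.001], [-0.965, 0.263, -0.001], [0.002, 0.0, -1.0]]
wrist_force: [-0.9, -0.5, 4.7]
gripper_width: 0.006
```

Emit:
apply_moves:
  plan:
    - [[0, 0, 0, 0.2, 0, 0, 0], [0, 0, 0, 0.4, 0, 0, 0], [0, 0, 0, 0.4, 0, 0, 0], [0, 0.27, 1, 0.1, 0, 0, 0], [0, 0.27, 1, 0, 0, 0, 0], [0, 0.27, 1, 0, 0, 0, 0], [0, 0.27, 1, 0, 0, 0, 0], [0, 0.27, 1, 0, 0, 0, 0], [0, 0.03, 0.15, 0, 0, 0, 0], [0, 0, 0, 0, 0, 0, 0], [0, 0, 0, 0, 0, 0, 0]]

```text
time_s: 8.48
tcp_pos: [0.4828, 0.0738, 0.1244]
ee_rot: [[-0.266, -0.964, 0.005], [-0.964, 0.266, 0.004], [-0.005, -0.003, -1.0]]
wrist_force: [0.9, -0.1, -0.2]
gripper_width: 0.005
```

```bash
python3 st.py; python3 - <<'E'
from station import capture
import cv2
p=capture("side");cv2.imwrite("pics/side1.png",p["pixels"][:,:,::-1])
E
```

```text
t 8.4833 tcp [0.4828 0.0738 0.1244] f [ 0.87 -0.08 -0.18] w 0.005 j [ 27.7  15.1 -27.   -0.1 -47.5 -43.1]
rotvec needed [-0.0041  0.0046  0.0006]
key 1 [0.4814 0.0662] shift units [-0.06 -0.3 ]
key 2 [0.4694 0.0228] shift units [-0.54 -2.04]
key 3 [ 0.4575 -0.0206] shift units [-1.02 -3.77]
key 4 [ 0.4455 -0.064 ] shift units [-1.49 -5.51]
```

View pics/side1.png

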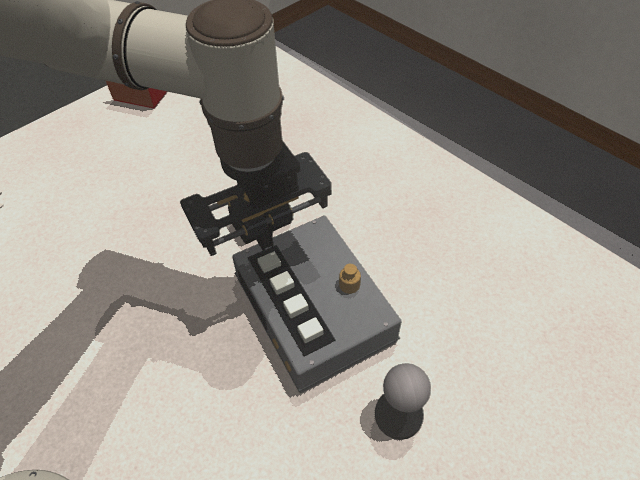

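Emit:
apply_moves:
  plan:
    - [[0, -0.06, -0.3, -0.3, -0.004, 0.005, 0], [0, 0, 0, -0.3, 0, 0, 0], [0, 0, 0, -0.3, 0, 0, 0], [0, 0, 0, 0, 0, 0, 0], [0, 0, 0, 0, 0, 0, 0]]

```text
time_s: 8.95
tcp_pos: [0.479, 0.0611, 0.0989]
ee_rot: [[-0.272, -0.962, -0.004], [-0.962, 0.272, -0.001], [0.002, 0.003, -1.0]]
wrist_force: [-0.4, 0.2, 0.3]
gripper_width: 0.004
```

```bash
python3 st.py
```

```text
t 8.95 tcp [0.479  0.0611 0.0989] f [-0.38  0.21  0.29] w 0.004 j [ 26.6  16.9 -29.1  -0.1 -44.2 -42.3]
rotvec needed [ 0.0011 -0.0038  0.007 ]
key 1 [0.4814 0.0662] shift units [0.1 0.2]
key 2 [0.4694 0.0228] shift units [-0.38 -1.53]
key 3 [ 0.4575 -0.0206] shift units [-0.86 -3.27]
key 4 [ 0.4455 -0.064 ] shift units [-1.34 -5.  ]
```

The picture shows the shut fingertips over key 1 near (268,255), keys 2 to 4 standing up, and the weight (349,278) and ball (406,388) in place. I'll correct the 5 mm sideways offset and press key 1.

Emit:
apply_moves:
  plan:
    - [[0, 0.1, 0.2, 0, 0, -0.003, 0.006], [0, 0, 0, 0, 0, 0, 0], [0, 0, 0, -0.1, 0, 0, 0], [0, 0, 0, -0.1, 0, 0, 0], [0, 0, 0, -0.08, 0, 0, 0]]

```text
time_s: 9.37
tcp_pos: [0.4823, 0.0664, 0.0917]
ee_rot: [[-0.266, -0.964, 0.001], [-0.964, 0.266, -0.001], [0.001, -0.001, -1.0]]
wrist_force: [-0.1, 0.1, -0.3]
gripper_width: 0.006
```

Emit:
apply_moves:
  plan:
    - [[0, 0, 0, -0.06, 0, 0, 0], [0, 0, 0, -0.06, 0, 0, 0]]

```text
time_s: 9.53
tcp_pos: [0.4823, 0.0665, 0.0891]
ee_rot: [[-0.265, -0.964, 0.0], [-0.964, 0.265, -0.001], [0.001, -0.001, -1.0]]
wrist_force: [-2.6, -0.3, 6.1]
gripper_width: 0.002
```

Emit:
apply_moves:
  plan:
    - [[0, 0, 0, -0.06, 0, 0, 0]]

```text
time_s: 9.62
tcp_pos: [0.4823, 0.0665, 0.0884]
ee_rot: [[-0.265, -0.964, 0.0], [-0.964, 0.265, -0.002], [0.002, -0.001, -1.0]]
wrist_force: [-3.2, 0.2, 10.1]
gripper_width: 0.002
```

Emit:
apply_moves:
  plan:
    - [[0, 0, 0, -0.06, 0, 0, 0]]

```text
time_s: 9.7
tcp_pos: [0.4823, 0.0665, 0.0878]
ee_rot: [[-0.264, -0.964, 0.0], [-0.964, 0.264, -0.002], [0.002, -0.001, -1.0]]
wrist_force: [-3.2, 0.7, 11.3]
gripper_width: 0.004
```

Emit:
apply_moves:
  plan:
    - [[0, 0, 0, -0.06, 0, 0, 0]]

```text
time_s: 9.78
tcp_pos: [0.4823, 0.0665, 0.0874]
ee_rot: [[-0.264, -0.965, 0.001], [-0.965, 0.264, -0.003], [0.002, -0.001, -1.0]]
wrist_force: [-4.0, -0.0, 11.0]
gripper_width: 0.007
```

Emit:
apply_moves:
  plan:
    - [[0, 0, 0, -0.06, 0, 0, 0]]

```text
time_s: 9.87
tcp_pos: [0.4823, 0.0665, 0.0871]
ee_rot: [[-0.263, -0.965, 0.001], [-0.965, 0.263, -0.003], [0.003, -0.001, -1.0]]
wrist_force: [-3.4, -0.9, 9.7]
gripper_width: 0.006
```

Emit:
apply_moves:
  plan:
    - [[0, 0, 0, -0.12, 0, 0, 0], [0, 0, 0, -0.12, 0, 0, 0]]

```text
time_s: 10.03
tcp_pos: [0.4824, 0.0665, 0.0861]
ee_rot: [[-0.261, -0.965, 0.001], [-0.965, 0.261, -0.005], [0.004, -0.002, -1.0]]
wrist_force: [-12.0, 1.4, 31.1]
gripper_width: 0.003
```

Emit:
apply_moves:
  plan:
    - [[0, 0, 0, -0.12, 0, 0, 0]]

```text
time_s: 10.12
tcp_pos: [0.4823, 0.0665, 0.0862]
ee_rot: [[-0.259, -0.966, 0.001], [-0.966, 0.259, -0.005], [0.005, -0.003, -1.0]]
wrist_force: [-8.6, 0.8, 22.9]
gripper_width: 0.005
```

The key is at its stop: tip at 0.078 and the force shot up to 31 N. I'll withdraw straight up and then well clear.

Emit:
apply_moves:
  plan:
    - [[0, 0, 0, 0.15, 0, 0, 0], [0, 0, 0, 0.2, 0, 0, 0], [0, 0, 0, 0.4, 0, 0, 0], [0, 0, 0, 0.8, 0, 0, 0], [0, 0, 0, 1, 0, 0, 0], [0, 0, 0, 1, 0, 0, 0], [0, -0.2, 0.5, 1, 0, 0, 0], [0, -0.4, 1, 1, 0, 0, 0], [0, -0.4, 1, 0, 0, 0, 0], [0, -0.4, 1, 0, 0, 0, 0], [0, -0.4, 1, 0, 0, 0, 0], [0, -0.4, 1, 0, 0, 0, 0]]

```text
time_s: 11.12
tcp_pos: [0.425, 0.2058, 0.2345]
ee_rot: [[-0.268, -0.963, 0.005], [-0.963, 0.268, -0.001], [-0.001, -0.005, -1.0]]
wrist_force: [0.5, 0.0, -0.6]
gripper_width: 0.007
```

Emit:
apply_moves:
  plan:
    - [[0, -0.4, 1, 0, 0, 0, 0], [0, -0.4, 1, 0, 0, 0, 0], [0, -0.4, 1, 0, 0, 0, 0], [0, -0.4, 1, 0, 0, 0, 0], [0, -0.4, 1, 0, 0, 0, 0], [0, -0.2, 1, 0, 0, 0, 0], [0, 0, 0, 0, 0, 0, 0], [0, 0, 0, 0, 0, 0, 0], [0, 0, 0, 0, 0, 0, 0]]

```text
time_s: 11.87
tcp_pos: [0.3633, 0.3674, 0.233]
ee_rot: [[-0.261, -0.965, 0.005], [-0.965, 0.261, 0.001], [-0.003, -0.005, -1.0]]
wrist_force: [0.9, 1.1, -0.6]
gripper_width: 0.003
```

```bash
python3 st.py|head -1; python3 - <<'E'
from station import capture,recognise
import numpy as np,cv2
p=capture("side");cv2.imwrite("pics/side2.png",p["pixels"][:,:,::-1])
d=p["depth"];K=p["mtx"];v,u=np.mgrid[:480,:640]
X=(np.stack([(u-K[0,2])/K[0,0]*d,(v-K[1,2])/K[1,1]*d,d],-1)-p["t"])@p["R"]
m=(d>0)&(p["pixels"].min(2)>150)&(X[...,2]>.074)&(X[...,2]<.095)&(abs(X[...,0]-.465)<.06)&(abs(X[...,1])<.1)
k,lab,st,ce=cv2.connectedComponentsWithStats(m.astype(np.uint8))
for i in range(1,k):
    if st[i,4]>30:print(ce[i].round(),st[i,4],np.median(X[lab==i],0).round(4))
for l in["electrode","adapter","weight"]:
    r=recognise(l,p)[0];print(l,r["score"],(p["R"].T@(np.array(r["at"])-p["t"])).round(4))
a=np.load("side0.npz")["pixels"].astype(int);print("diff near weight",abs(a-p["pixels"])[262:295,335:365].mean(),"ball",abs(a-p["pixels"])[360:440,370:435].mean(),"adapter",abs(a-p["pixels"])[185:240,225:295].mean())
E
```

```text
t 11.8667 tcp [0.3633 0.3674 0.233 ] f [ 0.93  1.06 -0.55] w 0.003 j [ 63.5  11.2 -14.6   0.2 -64.  -78.7]
[269. 258.] 220 [0.481  0.0662 0.087 ]
[282. 280.] 241 [0.469  0.0226 0.0871]
[295. 303.] 265 [ 0.4569 -0.0205  0.0868]
[310. 327.] 295 [ 0.445  -0.0639  0.0869]
electrode 0.94 [ 0.4591 -0.2256  0.1123]
adapter 0.9 [0.5505 0.1691 0.0529]
weight 0.64 [ 0.5382 -0.0564  0.0957]
diff near weight 2.504040404040404 ball 2.5010897435897435 adapter 2.8452813852813854
```

View pics/side2.png

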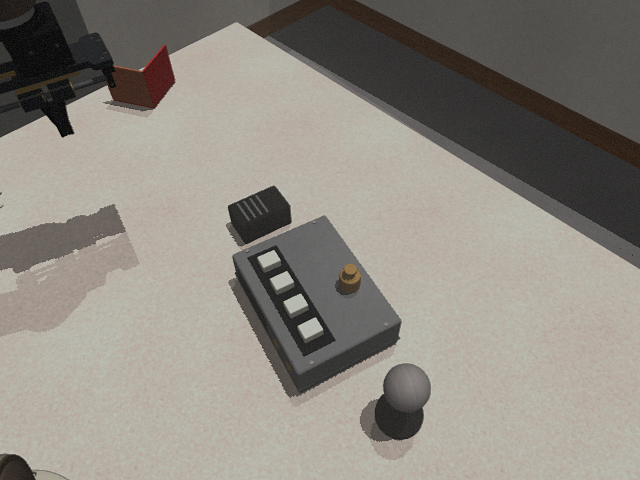

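All four keys now stand level at about 0.087. Key 1 at (269,258) has come up, the ball, adapter and weight show no change, and the hand is clear.

```bash
python3 -c "
from station import finish_job
print(finish_job())"
```

```text
the job is handed in; nothing more can be done
None
```

The latched key was key 1, the left-hand one. It has let go and stands level with the others, and I handed the job in at about 12 s of the 48 s allowed.

- **Taps:** I tapped keys 1 to 4 in order with closed fingertips. Key 1 was low and solid, reaching 5.5 N within about a millimetre. Keys 2, 3 and 4 gave about 2 mm at 4 to 4.7 N, well short of pushed in.
- **Press:** I pressed key 1 to its stop, with the tip at about 78 mm. The highest wrist reading was about 31 N vertically and 12 N sideways. That is more than the 10 N needed, but far below the 120 N wrist limit. I then withdrew straight up and moved the hand well away.
- **Last checks:** Depth puts all four tops at 86.8 to 87.1 mm; key 1 was at 83.2 mm before. The ball, adapter and weight look unchanged against the first picture. Their recognised positions differ by up to 4 mm from before, which is within the network's error.

No check failed. The job reports no verdict of its own.

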